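# Snap the dosing cup back onto the oil bottle and hold it down

### The job

The grey dosing cup of the open amber oil bottle (the one clamped in the wooden block) has been left to drain, leaning on the little wire stand. Take it off the stand, turn it mouth down over that bottle's neck and press it straight down until it clicks past the catch balls, then go on pressing it firmly onto the rubber seal with the gripper. Finish while still pressing it down: do not let go or ease off at the end, and leave the goods standing round about where they are.

Things in the scene. Friction and masses are not known exactly. Their poses are not given: they have to be found in the camera images.
- cup: Loose grey dosing cup: straight round cup, outer diameter 46 mm, 60 mm long, wall 3 mm, about 50 g. One end is open (the mouth, bore 40 mm), the other closed and flat. A bead 1 to 4 mm inside the mouth narrows the bore to 34 mm. Origin: centre of the mouth's rim. Its +z runs along the cup from mouth to closed end, so it points straight up when the cup is mouth down.
- cup_grip (a point): Point on the cup's axis 34 mm from the mouth, a good place to grip across the 46 mm diameter. At the start the cup lies on the stand with its axis at 45 degrees, mouth low towards the stand's front (roughly towards the robot), closed end high. From above, the fingers can close here along the stand's y axis, clear of the rails.
- cup_top (a point): Centre of the outside of the cup's closed end, 60 mm from the cup origin along its +z.
- stand: Wire draining stand on a wooden foot 110 x 72 x 10 mm, fixed to the counter, 85 mm tall. Origin: centre of its underside. Two steel rails (8 mm wire, 26 mm apart) slope up at 45 degrees along its +x, bent up at the low end to stop the cup's rim. The cup's mouth centre starts at about x = -34, z = 55 mm in this frame; the cup's +z points along the stand's +x and up.
- bottle: Amber oil bottle, 72 mm in diameter, clamped in a square wooden block 92 x 92 x 26 mm fixed to the counter. Origin: centre of the block's underside, on the bottle's upright axis, z up. Shoulder at z = 90 mm. Above it a black neck, 31 mm in diameter up to z = 115 mm, then tapering to 21 mm at its top, z = 128 mm.
- neck_top (a point): Centre of the top of the bottle's neck, 128 mm above the counter.
- catch (a point): Point on the neck's axis 105.5 mm above the counter, level with four sprung steel catch balls that stand 3.5 mm out of the neck. The cup's bead meets them with its rim at about z = 110 mm, must be pushed past with 6 to 10 N, and snaps past at about z = 102 mm; the balls then draw the cup down until the rim meets the seal at z = 96 mm.
- seal: Black rubber seal ring round the foot of the neck, 47 mm in outer diameter, its top at z = 96 mm (6 mm above the shoulder). Origin: centre of its underside at the shoulder. It gives under the cup's rim by 1 mm for every 3 N, up to 3 mm, then is hard.
- oil_tin: Bystander: yellow oil bottle with black shoulder, 70 x 70 x 128 mm, standing loose left of the work. Origin: centre of its underside.
- seed_jar: Bystander: small jar with a black lid, 77 mm in diameter, 84 mm tall, standing loose right of the work. Origin: centre of its underside.
- soap: Bystander: boxed soap bar, 58 x 88 x 30 mm, lying loose at the back left of the work. Origin: centre of its underside.
- lip_balm: Bystander: lip-balm tube, 17 mm in diameter, 67 mm tall, standing loose in front of the work, easily knocked over. Origin: centre of its underside.
Things that resemble listed ones, but are neither listed nor needed, are in the scene too. Leave any blue look-alike of the bottle alone. Of the things that look like the cup, the smaller one is meant.

How it is judged:
On the way, in this order (a step that is already met when the one before it is completed fails the run):
1. the cup is mouth down over the neck, not yet snapped on (z of cup in the frame of bottle between 0.103 and 0.127 m and horizontal distance between cup and neck_top below 0.008 m and angle between cup's own z axis and vertical below 0.35 rad), for 0.02 s.
2. the cup has snapped past the catch balls (z of cup in the frame of bottle below 0.098 m and horizontal distance between cup and neck_top below 0.004 m and angle between cup's own z axis and vertical below 0.12 rad), for 0.1 s.
At the end, for the whole second after the job is handed in: The cup is on the neck mouth down and snapped home: its rim less than 98 mm above the counter (it meets the seal at 96), within 4 mm of the neck's axis, leaning less than 0.12 rad and at rest, and the gripper is still pressing it onto the seal with more than 4 N (all of step 2 and z of cup in the frame of bottle above 0.088 m and contact force between cup and seal above 4 N and contact force between any of the fingers, the arm and cup above 3 N and linear speed of cup below 0.02 m/s); the arm keeps its last pose, push and grip.
It fails at once if the oil tin is shifted or tipped (distance of oil_tin from where it was at the start of the episode above 0.03 m or angle between oil_tin's own z axis and vertical above 0.5 rad).
It fails at once if the seed jar is shifted or tipped (distance of seed_jar from where it was at the start of the episode above 0.03 m or angle between seed_jar's own z axis and vertical above 0.5 rad).
It fails at once if the soap box is shifted (distance of soap from where it was at the start of the episode above 0.03 m).
It fails at once if the lip balm is shifted or knocked over (distance of lip_balm from where it was at the start of the episode above 0.03 m or angle between lip_balm's own z axis and vertical above 0.5 rad).
It also fails if it takes over 51 s, if anything falls off the work surface, if the arm or the gripper's body presses on something with over 40 N, if the wrist force passes 120 N, or if a joint passes its speed limit or range.

### The arm

A 6-joint arm with a two-finger parallel gripper is mounted at the origin on a cart in front of the work surface, level with it; the furniture and walls round the work are solid. World frame = base frame: x ahead of the robot, y to its left, z up, the work surface at z = 0. Lengths are in m, angles in rad, forces in N, time in s.
With the tool pointing down it reaches from about 0.375 to 0.825 m from the base axis. Payload 5.5 kg.
Tool frame: the origin (TCP) lies at the very end of the fingers, on their centre line; the grasp point (between the pads) lies robot.hold_point_z behind it (robot.hold_point_z is the distance from the TCP to the grasp point, in m); z points along the fingers, y is the line along which they close (so a half turn about z gives the same grasp; the last joint's range is limited). The gripper opens to 85 mm and grips with 20 to 120 N. Pads are 22 mm wide; open, the fingers measure 114 mm over their backs; the gripper's body (76 mm by 85 mm) begins 54 mm behind the grasp point. The pads swing forward as they close: fully open they stand 13 mm farther back than shut.
Start: joints at [-1.325, 0.314, -0.047, 1.21, 0, 1.571], TCP at [0.146, -0.582, 0.231] pointing down, gripper open.
Joint ranges: [-2.67, 2.67], [-0.69, 1.73], [-1.03, 1.25], [-2.08, 2.16], [-1.42, 1.45], [-3.14, 3.14]. Speed limits (rad/s): [2.39, 2.39, 3.01, 3.14, 3.14, 3.14].

### API

Orientations are given as a unit quaternion [x, y, z, w].
In Python, from bench import get_state, viewer, ticket, robot gives the robot as it stands.
- The arm moves only by the tool carry_out, never from a script. Its argument "motion" is a list that holds one entry, the list of rows, each a list of 7 numbers: the shift along the world's x, y, z in cm, then the turn, a rotation vector about the world's x, y, z in rad, then the opening, from -1 (shut) to 1 (fully open). In form: [[[x, y, z, rx, ry, rz, hand], ...]]. A call has 1 to 20 rows; each row is the pose to reach, as a shift and turn from the pose commanded when the call began; what a row does not reach only later rows make up. A row lasts 1/10 s, in which the tool goes at most 50 mm and 8.59 degrees, less where a joint would pass 70% of its speed; a pose out of reach is approached as far as the arm can. A call with a gripper value outside its range is refused whole. The fingers move at their own pace and stop on an object; "grip_force" is the grip in N (left out, the last holds). Time passes only in rows, so rows that repeat a pose let the fingers close. It gives the time, the measured TCP pose, the force, the opening and the grip force at its end, in the units of the state.
- get_state(): the state, without advancing time (a new reading comes with each control period).
- viewer.camera(name): name is "scene" or "top" or "wrist"; returns (picture, depth): 384x512x3 uint8, blue, green, red; 384x512 float32, m along the optical axis (not along the pixel's ray), 0 where there is no reading.
- viewer.get_calibration(name): a dict with "K" (3x3 intrinsics, pixels), "R" (3x3) and "t" (3): a world point X has camera coordinates R X + t. Camera axes: x right, y down, z forward; pixel columns grow to the right and rows downward; lengths in m; the calibration is good to about 2 mm. The wrist camera is an equidistant fisheye: a pixel r from the principal point sees the ray r / f radians off the axis. A picture is of the moment at which its call begins: read the wrist's pose just before it. get_calibration takes no time and is no camera call; for the wrist camera it gives the pose at the moment of the call.
- ticket.sign_off(): hands the job in; it is judged then, once.
The state is a dict: "time_s": time; "joint_positions": joint angles; "joint_velocities": joint speeds; "tau": joint torques, N m; "ee_pos": TCP position; "orientation": TCP orientation; "wrist_force": force on the tool from outside, world axes, zero at the start; "wrist_torque": the same for the moment, N m; "grip_width": opening from 0.0 (shut) to 1.0 (fully open); "gripper_force": force on a finger pad.
Only numpy, scipy, OpenCV 4.12 (cv2) and the standard library are available. Lean on these libraries where they do the work, as an engineer would, in place of code of your own. Each camera call takes 0.05 s, during which the arm holds its last target. There are 200 camera calls.

## Working session

There is one attempt and no reset: what is moved stays moved. The work goes in short steps, Python scripts to look and compute and a tool call to move; the robot and the scene stay as the last step left them, time stands still between calls to the robot, and variables do not carry over. Pictures are saved under pics/ and viewed, at most 10 in all, crops included, and the job is handed in when it is done.

Besides the shell and the picture viewer there is one more tool, called after ">>>" as name([rows], argument=value, ...), one row to a line, values as JSON. carry_out: Moves the arm, as the interface text tells. Its arguments: {"type":"object","properties":{"motion":{"type":"array"},"grip_force":{"type":"number"}},"required":["motion"]}

```bash
ls; mkdir -p pics; python3 - <<'E'
from bench import get_state, viewer, robot
import cv2,numpy as np
print(get_state(), robot.hold_point_z)
for n in ("scene","top"):
    p,d=viewer.camera(n); cv2.imwrite(f"pics/{n}0.png",p); np.save(f"{n}0.npy",d)
    print(n,viewer.get_calibration(n))
E
```

```text
pics
{'time_s': 0.0, 'joint_positions': array([-1.32499207e+00,  3.14225640e-01, -4.80440887e-02,  1.21023894e+00,
        2.90229514e-06,  1.57076747e+00]), 'joint_velocities': array([-0.00173723, -0.00017259, -0.00148996, -0.00149802, -0.00028465,
       -0.00202256]), 'tau': array([ 1.20100864e-03, -5.39593184e+01,  3.39746869e+01,  1.89015985e-02,
       -1.11203786e-05, -1.17236663e-06]), 'ee_pos': array([ 0.14586208, -0.58140392,  0.23045016]), 'orientation': array([ 9.92454903e-01,  1.22607229e-01, -1.03508082e-04, -8.49892404e-04]), 'wrist_force': array([ 0.13051304,  0.63583663, -0.28067938]), 'wrist_torque': array([ 0.03816355, -0.00092929,  0.0361647 ]), 'gripper_force': 0.0, 'grip_width': 0.9994368649520998} 0.0187
scene {'K': array([[473.62672416,   0.        , 258.62873073],
       [  0.        , 473.62672416, 195.54083877],
       [  0.        ,   0.        ,   1.        ]]), 'R': array([[-0.46491205, -0.88535425, -0.00215355],
       [-0.4255198 ,  0.2255782 , -0.87638312],
       [ 0.77639531, -0.4065247 , -0.48160979]]), 't': array([0.29741519, 0.33677889, 1.17664712])}
top {'K': array([[480.64741388,   0.        , 258.53170447],
       [  0.        , 480.64741388, 196.17464061],
       [  0.        ,   0.        ,   1.        ]]), 'R': array([[-0.00710759, -0.99978765,  0.01934243],
       [-0.98847404,  0.00409935, -0.15133493],
       [ 0.1512235 , -0.02019512, -0.98829328]]), 't': array([0.01426511, 0.58083288, 1.37250332])}
```

```bash
python3 - <<'E'
import cv2
for n in ("scene","top"):
    p=cv2.imread(f"pics/{n}0.png"); cv2.imwrite(f"pics/{n}0b.png",cv2.resize(p,(800,600),interpolation=cv2.INTER_CUBIC))
E
```

```text
(no output)
```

View pics/scene0b.png

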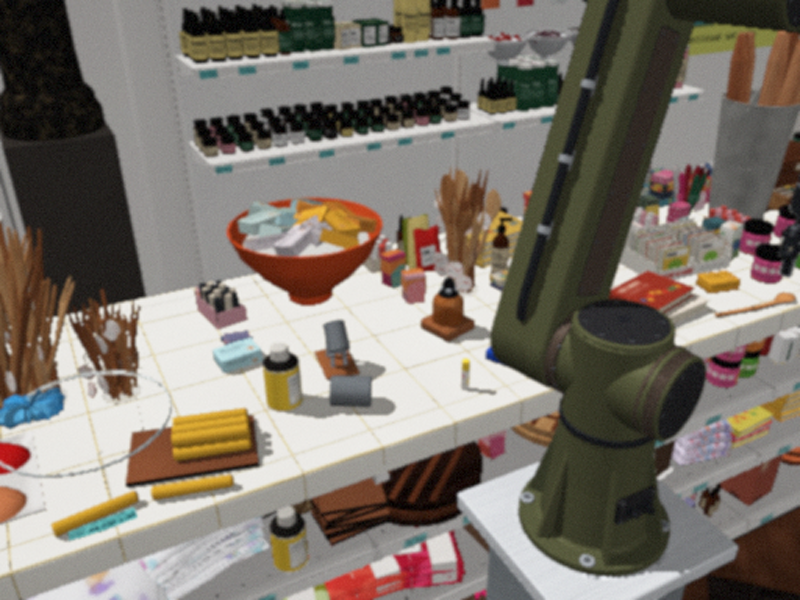

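View pics/top0b.png

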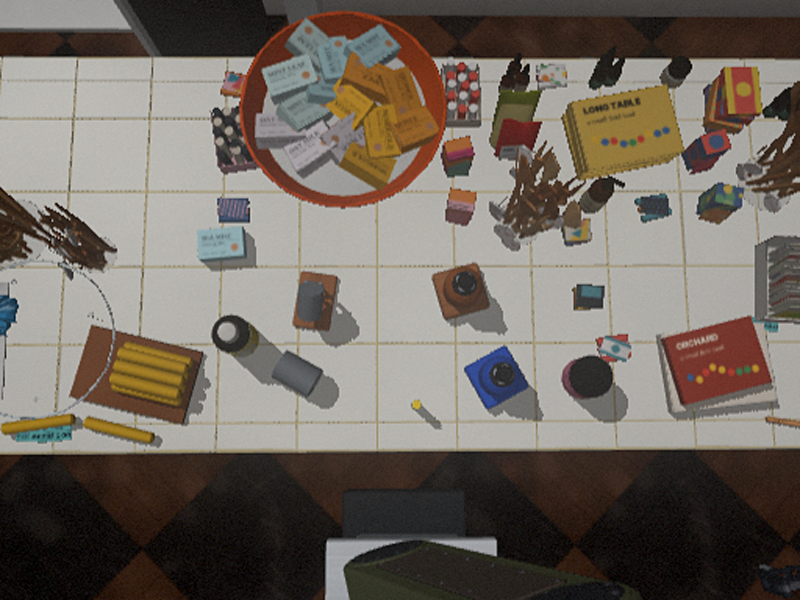

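The scene view shows the cup on the stand at (338,340) and the amber bottle at (447,310). The top view (800 px wide) shows the cup at (312,300), the amber neck at (465,282), the larger look-alike lying at (297,373), the blue bottle at (497,378) and the lip balm at (417,405). Next I'll measure from the depth of both views.

```bash
cat > h.py <<'E'
import numpy as np, cv2
from bench import viewer
def cloud(n):
    d=np.load(f"{n}0.npy"); c=viewer.get_calibration(n); K,R,t=c["K"],c["R"],c["t"]
    v,u=np.mgrid[:384,:512]; P=np.stack([(u-K[0,2])/K[0,0]*d,(v-K[1,2])/K[1,1]*d,d],-1)
    X=(P-t)@R; X[d==0]=np.nan; return X
def proj(n,X):
    c=viewer.get_calibration(n); p=(c["R"]@X+c["t"]); p=c["K"]@p; return p[:2]/p[2]
E
python3 - <<'E'
from h import *
T=cloud("top");S=cloud("scene")
g=lambda X,u,v:X[int(v*.64),int(u*.64)].round(4)
for nm,u,v in [("cup",312,300),("neck",465,282),("tin",231,332),("big",297,373),("blue",500,374),("balm",417,405),("jar",588,377),("soap",222,244)]: print(nm,g(T,u,v))
for nm,X in (("top",T),("scene",S)):
    f=X.reshape(-1,3)
    c=cv2.imread(f"pics/{nm}0.png").reshape(-1,3)
    for who,ctr in (("bottle",g(T,465,282)),("stand",g(T,312,300))):
        m=np.hypot(f[:,0]-ctr[0],f[:,1]-ctr[1])<.085
        q=f[m]; print(nm,who,"counter z",np.nanmedian(q[abs(q[:,2])<.008,2]).round(4))
        for lo,hi in ((.122,.14),(.112,.122),(.098,.112),(.08,.098),(.05,.08),(.02,.05),(.006,.017)):
            s=q[(q[:,2]>lo)&(q[:,2]<hi)]
            if len(s)>4:
                r=cv2.minAreaRect(s[:,:2].astype(np.float32)*1000)
                print(lo,hi,len(s),"mean",s.mean(0).round(4),"rect",np.round(r[0],1),np.round(r[1],1),round(r[2],1))
E
```

```text
cup [0.5845 0.18   0.1028]
neck [ 0.6143 -0.0955  0.1224]
tin [0.5262 0.3205 0.1214]
big [0.4583 0.2093 0.0553]
blue [ 0.4486 -0.1548  0.1289]
balm [ 0.3966 -0.0084  0.0694]
jar [ 0.4446 -0.3196  0.0873]
soap [0.7065 0.3596 0.0299]
top bottle counter z -0.0018
0.122 0.14 56 mean [ 0.6146 -0.0981  0.1265] rect [615.1 -98.2] [22.3 22.8] 51.7
0.112 0.122 39 mean [ 0.6123 -0.096   0.1177] rect [615.1 -98.9] [28.  28.8] 3.9
0.098 0.112 29 mean [ 0.6105 -0.0966  0.1063] rect [614.3 -98.2] [32.3 42.4] 85.8
0.08 0.098 239 mean [ 0.6119 -0.0959  0.0882] rect [614.9 -97. ] [59.8 64.8] 7.4
0.05 0.08 131 mean [ 0.6066 -0.0929  0.0725] rect [615.3 -97.6] [69.8 70.3] 89.8
0.02 0.05 376 mean [ 0.6039 -0.0917  0.026 ] rect [615.2 -97.5] [91.1 91. ] 15.5
0.006 0.017 51 mean [ 0.6065 -0.084   0.0114] rect [611.9 -95.1] [138.3 137.1] 2.7
top stand counter z -0.0014
0.098 0.112 114 mean [0.5927 0.1837 0.1038] rect [591.5 184.9] [41.8 33. ] 73.6
0.08 0.098 178 mean [0.59   0.1829 0.0895] rect [589.4 182.9] [43.2 67.2] 89.0
0.05 0.08 91 mean [0.5657 0.1857 0.072 ] rect [586.9 185.1] [44.7 73.4] 80.8
0.006
[... 400 characters left out ...]
[608.5 -92.5] [67.2 51.2] 50.8
0.05 0.08 157 mean [ 0.592  -0.0841  0.0654] rect [595.7 -87.9] [67.2 42.6] 64.8
0.02 0.05 279 mean [ 0.594  -0.0837  0.031 ] rect [612.  -97.9] [93.  95.9] 14.9
0.006 0.017 90 mean [ 0.5872 -0.0802  0.0118] rect [586.4 -81.3] [121.4  67.3] 60.8
scene stand counter z -0.0002
0.098 0.112 71 mean [0.5878 0.1878 0.1043] rect [587.2 188.6] [42.2 27.6] 71.6
0.08 0.098 109 mean [0.5762 0.1913 0.0887] rect [582.3 195.5] [54.5 44.9] 52.9
0.05 0.08 93 mean [0.5635 0.1936 0.0708] rect [567.2 193.1] [48.1 35.2] 65.2
0.02 0.05 67 mean [0.5844 0.1895 0.0375] rect [594.4 184.2] [37.4 61.8] 80.9
0.006 0.017 293 mean [0.5856 0.1905 0.0103] rect [597.  185.4] [ 71.9 111.1] 82.4
```

```bash
python3 - <<'E'
import cv2,numpy as np
a=cv2.imread("pics/top0.png")[160:224,180:244]; b=cv2.imread("pics/top0.png")[160:216,264:328]
c=cv2.imread("pics/scene0.png")[195:250,195:250]; d=cv2.imread("pics/scene0.png")[170:225,260:315]
R=lambda x:cv2.resize(x,(390,290),interpolation=cv2.INTER_CUBIC)
R2=lambda x:cv2.resize(x,(300,300),interpolation=cv2.INTER_CUBIC)
cv2.imwrite("pics/crop.png",np.vstack([np.hstack([R2(a),R2(b)]),np.hstack([R2(c),R2(d)])]))
E
```

```text
(no output)
```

View pics/crop.png

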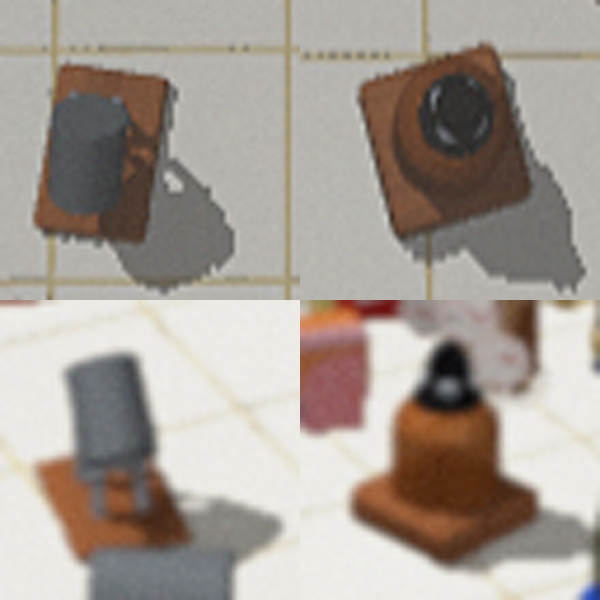

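The crop shows the foot, yawed about -8°, with the cup's closed end up and away from the robot, and the bottle neck centred over its block. I'll fit the cup cylinder and the foot to both clouds.

```bash
python3 - <<'E'
from h import *
from scipy.optimize import least_squares
yaw0=np.radians(-7.6)
for sets in (("top",),("scene",),("top","scene")):
    P=[]
    for n in sets:
        f=cloud(n).reshape(-1,3); c=cv2.imread(f"pics/{n}0.png").reshape(-1,3).astype(int)
        m=(np.hypot(f[:,0]-.585,f[:,1]-.187)<.06)&(f[:,2]>.05)&(np.ptp(c,axis=1)<40); P.append(f[m])
    P=np.vstack(P)
    def res(p):
        a=np.array([np.cos(p[3])*np.cos(p[4]),np.sin(p[3])*np.cos(p[4]),np.sin(p[4])]); d=P-p[:3]; s=d@a
        r=np.linalg.norm(d-np.outer(s,a),axis=1); q=np.stack([r-.023,abs(s)-.030],1)  # sdf of capped cylinder, centre p
        return np.minimum(q.max(1),0)+np.linalg.norm(np.maximum(q,0),axis=1)
    r=least_squares(res,[.584,.187,.076,yaw0,np.pi/4],loss="soft_l1",f_scale=.0015)
    p=r.x; a=np.array([np.cos(p[3])*np.cos(p[4]),np.sin(p[3])*np.cos(p[4]),np.sin(p[4])])
    print(sets,len(P),"centre",p[:3].round(4),"yaw,pitch deg",np.degrees(p[3:]).round(1),"grip",(p[:3]+.004*a).round(4),"mouth",(p[:3]-.03*a).round(4),"rms",np.sqrt(np.median(res(p)**2)).round(4))
s=np.array([.597,.1854]);c,n=np.cos(yaw0),np.sin(yaw0)
print("expected grip",s-.010*np.array([c,n]),.079)
E
```

```text
('top',) 386 centre [0.5871 0.1856 0.0744] yaw,pitch deg [-8.5 46.1] grip [0.5898 0.1852 0.0773] mouth [0.5665 0.1887 0.0528] rms 0.0011
('scene',) 274 centre [0.5871 0.1863 0.0758] yaw,pitch deg [-8.2 44.3] grip [0.59   0.1859 0.0786] mouth [0.5659 0.1894 0.0548] rms 0.0015
('top', 'scene') 660 centre [0.5868 0.186  0.0748] yaw,pitch deg [-8.5 45.5] grip [0.5896 0.1856 0.0777] mouth [0.5661 0.1891 0.0534] rms 0.0012
expected grip [0.58708784 0.18672256] 0.079
```

>>> carry_out([
  [[5,4,2,0,0,0,1],[10,8,3,0,0,-0.05,1],[15,12,3,0,0,-0.1,1],[20,16,3,0,0,-0.15,1],[25,20,3,0,0,-0.2,1],[30,24,3,0,0,-0.25,1],[34,28,3,0,0,-0.3,1],[37,32,3,0,0,-0.35,1],[39,36,3,0,0,-0.38,1],[41,40,3,0,0,-0.38,1],[43,44,3,0,0,-0.38,1],[45,48,3,0,0,-0.38,1],[45,48,3,0,0,-0.38,1],[45,48,3,0,0,-0.38,1],[45,48,3,0,0,-0.38,1],[45,48,3,0,0,-0.38,1]],
], grip_force=60)

```text
time_s: 1.7
ee_pos: [0.5956, -0.1018, 0.2607]
orientation: [0.998, -0.067, -0.001, 0.0]
wrist_force: [0.1, -0.7, 0.2]
grip_width: 0.999
gripper_force: 0.0
```

The views agree: grip point (0.589, 0.186, 0.078), yaw -8°. The tool is over the bottle now, so I'll measure the neck with the wrist camera too.

```bash
python3 - <<'E'
from bench import get_state, viewer
import cv2,numpy as np
s=get_state(); c=viewer.get_calibration("wrist"); p,d=viewer.camera("wrist")
print(s["joint_positions"].round(3),s["ee_pos"],{k:np.round(v,4) for k,v in c.items()})
np.savez("w0.npz",d=d,**c); cv2.imwrite("pics/w0.png",cv2.resize(p,(800,600)))
K,R,t=c["K"],c["R"],c["t"]; v,u=np.mgrid[:384,:512]
x=(u-K[0,2])/K[0,0]; y=(v-K[1,2])/K[1,1]; th=np.hypot(x,y)+1e-9; k=np.tan(th)/th
X=(np.stack([x*k*d,y*k*d,d],-1)-t)@R; X[(d==0)|(th>1.3)]=np.nan
f=X.reshape(-1,3)
for lo,hi in ((.124,.132),(.116,.124),(.098,.112),(.08,.096),(.02,.032)):
    m=(np.hypot(f[:,0]-.615,f[:,1]+.0976)<(.075 if lo<.05 else .04))&(f[:,2]>lo)&(f[:,2]<hi); q=f[m]
    if len(q)>4:
        r=cv2.minAreaRect(q[:,:2].astype(np.float32)*1000); print(lo,len(q),q.mean(0).round(4),np.round(r[0],1),np.round(r[1],1),r[2])
E
```

```text
[-1.690e-01  3.140e-01  2.000e-02  1.278e+00 -1.000e-03  3.106e+00] [ 0.59564721 -0.10179939  0.26074014] {'K': array([[297.3186,   0.    , 257.4588],
       [  0.    , 297.3186, 196.4332],
       [  0.    ,   0.    ,   1.    ]]), 'R': array([[-1.323e-01, -9.912e-01,  4.000e-04],
       [-9.504e-01,  1.270e-01,  2.838e-01],
       [-2.813e-01,  3.720e-02, -9.589e-01]]), 't': array([-0.0222,  0.5345,  0.5778])}
0.124 457 [ 0.6182 -0.0985  0.1268] [617.8 -98.2] [21.9 23.3] 81.73361206054688
0.116 232 [ 0.6213 -0.0989  0.1198] [617.8 -98. ] [28.4 28.9] 82.11042785644531
0.098 163 [ 0.6238 -0.0994  0.1083] [617.8 -98.5] [31.6 30.9] 15.53773307800293
0.08 1668 [ 0.6217 -0.0993  0.0879] [617.9 -98.9] [64.2 64.1] 36.475887298583984
0.02 1649 [ 0.6312 -0.1028  0.0244] [617.7 -98.2] [92.  91.8] 16.12112045288086
```

View pics/w0.png

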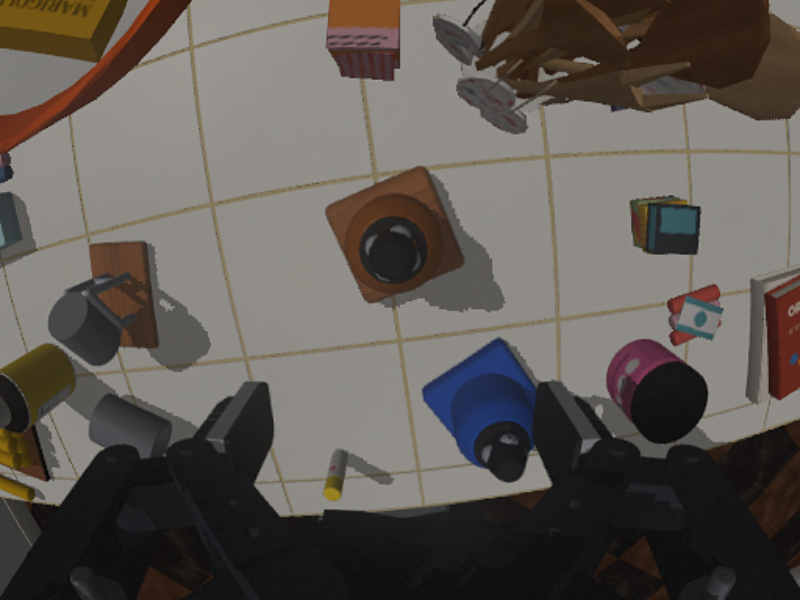

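The wrist view shows the neck at (390,250) and the stand and cup at left; it puts the axis at (0.618,-0.098), against (0.615,-0.098) from the fixed cameras. Joint 6 is close to its limit, so I'll take the other half-turn while moving over the cup.

>>> carry_out([
  [[0,1,0,0,0,0.14,1],[0,2,0,0,0,0.28,1],[0,3,0,0,0,0.42,1],[0,5,0,0,0,0.56,1],[0,7,0,0,0,0.7,1],[0,8,0,0,0,0.84,1],[0,10,0,0,0,0.98,1],[0,12,0,0,0,1.12,1],[0,13,0,0,0,1.26,1],[0,15,0,0,0,1.4,1],[0,16,0,0,0,1.54,1],[0,18,0,0,0,1.68,1],[-1,20,0,0,0,1.82,1],[-1,21,0,0,0,1.96,1],[-2,22,0,0,0,2.1,1],[-3,24,0,0,0,2.24,1],[-4,25,0,0,0,2.38,1],[-5,26,0,0,0,2.52,1],[-6,27,0,0,0,2.66,1],[-7,28,0,0,0,2.8,1]],
])

```text
time_s: 3.75
ee_pos: [0.5256, 0.1766, 0.2614]
orientation: [0.234, 0.972, -0.0, 0.0]
wrist_force: [0.1, 0.1, -0.2]
grip_width: 1.001
gripper_force: 0.0
```

>>> carry_out([
  [[0,0.8,0,0,0,0.12,1],[0,0.8,0,0,0,0.24,1],[0,0.8,0,0,0,0.33,1],[0,0.8,0,0,0,0.33,1],[0,0.8,0,0,0,0.33,1],[0,0.8,0,0,0,0.33,1]],
])

```text
time_s: 4.35
ee_pos: [0.5261, 0.1853, 0.2613]
orientation: [0.074, 0.997, -0.0, -0.0]
wrist_force: [-0.7, 0.2, -0.2]
grip_width: 1.001
gripper_force: 0.0
```

```bash
cat > w.py <<'E'
from h import *
from bench import get_state
from scipy.optimize import least_squares
from scipy.spatial.transform import Rotation as Rot
def wcloud(name):
    s=get_state(); c=viewer.get_calibration("wrist"); p,d=viewer.camera("wrist")
    cv2.imwrite(f"pics/{name}.png",cv2.resize(p,(800,600)))
    K,R,t=c["K"],c["R"],c["t"]; v,u=np.mgrid[:384,:512]
    x=(u-K[0,2])/K[0,0]; y=(v-K[1,2])/K[1,1]; th=np.hypot(x,y)+1e-9; k=np.tan(th)/th
    X=(np.stack([x*k*d,y*k*d,d],-1)-t)@R; X[(d==0)|(th>1.3)]=np.nan
    return s,X.reshape(-1,3),p.reshape(-1,3).astype(int)
def fit(P,x0):
    ax=lambda p:np.array([np.cos(p[3])*np.cos(p[4]),np.sin(p[3])*np.cos(p[4]),np.sin(p[4])])
    def res(p):
        a=ax(p); d=P-p[:3]; s=d@a; r=np.linalg.norm(d-np.outer(s,a),axis=1); q=np.stack([r-.023,abs(s)-.030],1)
        return np.minimum(q.max(1),0)+np.linalg.norm(np.maximum(q,0),axis=1)
    p=least_squares(res,x0,loss="soft_l1",f_scale=.0015).x; a=ax(p)
    print(len(P),"centre",p[:3].round(4),"yaw,pitch",np.degrees(p[3:]).round(1),"grip",(p[:3]+.004*a).round(4),"mouth",(p[:3]-.03*a).round(4),"med",np.median(abs(res(p))).round(4)); return p
E
python3 - <<'E'
from w import *
s,f,c=wcloud("w1")
print(s["time_s"],s["joint_positions"].round(3),s["ee_pos"],Rot.from_quat(s["orientation"]).as_matrix().round(3))
m=(np.hypot(f[:,0]-.585,f[:,1]-.187)<.06)&(f[:,2]>.05)&(f[:,2]<.125)&(np.ptp(c,axis=1)<40)
fit(f[m],[.587,.186,.075,-.145,.78])
E
```

```text
4.35 [ 0.339  0.223 -0.097  1.25  -0.     0.487] [0.52605748 0.18527148 0.2613409 ] [[-0.989  0.148 -0.   ]
 [ 0.148  0.989 -0.   ]
 [ 0.    -0.    -1.   ]]
2190 centre [0.5883 0.1858 0.0743] yaw,pitch [-8.4 45.2] grip [0.591  0.1854 0.0772] mouth [0.5674 0.1889 0.053 ] med 0.0003
```

View pics/w1.png

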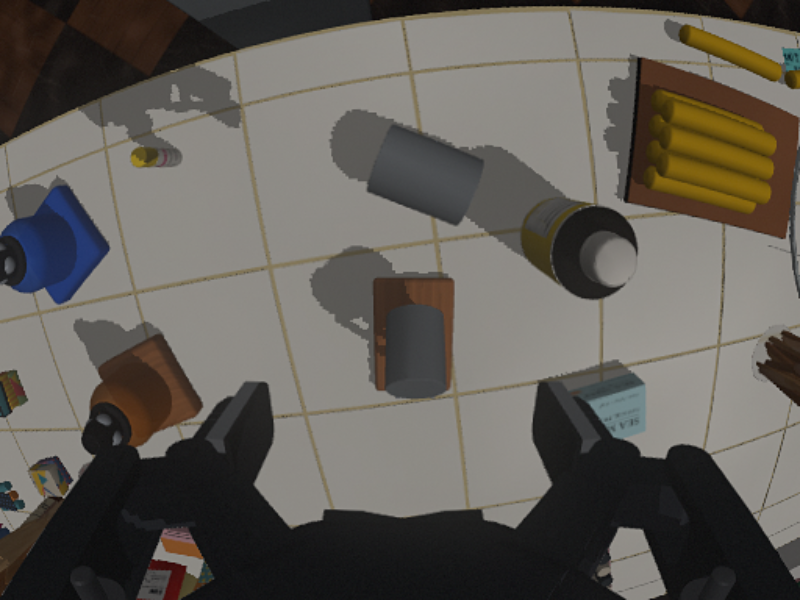

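The view shows the cup centred between the fingers, its image column about 413 with closed end at (415,385). All three views agree on the grip point, (0.590, 0.1856, 0.0775). I'll lean the palm 25° back over the closed end, which leaves the tool only 20° from vertical over the bottle.

>>> carry_out([
  [[2,0,0,0.016,0.108,0,1],[4,0,-2,0.032,0.216,0,1],[6,-0.1,-4,0.049,0.324,0,1],[8,-0.2,-7,0.065,0.431,0,1],[8.9,-0.3,-10,0.065,0.431,0,1],[8.9,-0.3,-12.8,0.065,0.431,0,1],[8.9,-0.3,-12.8,0.065,0.431,0,1],[8.9,-0.3,-12.8,0.065,0.431,0,1]],
])

```text
time_s: 5.2
ee_pos: [0.6145, 0.1829, 0.1337]
orientation: [0.071, 0.974, 0.016, -0.216]
wrist_force: [-0.0, 0.4, 0.8]
grip_width: 0.999
gripper_force: 0.0
```

```bash
python3 - <<'E'
from w import *
s,f,c=wcloud("w2")
M=Rot.from_quat(s["orientation"]).as_matrix()
print(s["time_s"],s["joint_positions"].round(3),s["ee_pos"],M.round(3),s["wrist_force"].round(1))
m=(np.hypot(f[:,0]-.585,f[:,1]-.187)<.05)&(f[:,2]>.05)&(f[:,2]<.118)&(np.ptp(c,axis=1)<40)
p=fit(f[m],[.587,.186,.075,-.145,.78])
a=np.array([np.cos(p[3])*np.cos(p[4]),np.sin(p[3])*np.cos(p[4]),np.sin(p[4])]);g=p[:3]+.004*a
print("TCP shift cm",((g+.0187*M[:,2]-s["ee_pos"])*100).round(2))
E
```

```text
5.2 [0.212 0.827 0.474 1.629 0.15  0.327] [0.61454007 0.18292997 0.13372534] [[-0.896  0.146 -0.419]
 [ 0.132  0.989  0.063]
 [ 0.423  0.001 -0.906]] [-0.   0.4  0.8]
5572 centre [0.5883 0.1856 0.0744] yaw,pitch [-8.5 45. ] grip [0.5911 0.1852 0.0773] mouth [0.5674 0.1887 0.0532] med 0.0003
TCP shift cm [-3.12  0.34 -7.34]
```

>>> carry_out([
  [[-0.8,0.1,-1.8,0,0,0,1],[-1.6,0.2,-3.6,0,0,0,1],[-2.4,0.3,-5.4,0,0,0,1],[-3.2,0.35,-7.3,0,0,0,1],[-3.2,0.35,-7.3,0,0,0,1],[-3.2,0.35,-7.3,0,0,0,1],[-3.2,0.35,-7.3,0,0,0,-1],[-3.2,0.35,-7.3,0,0,0,-1],[-3.2,0.35,-7.3,0,0,0,-1],[-3.2,0.35,-7.3,0,0,0,-1],[-3.2,0.35,-7.3,0,0,0,-1],[-3.2,0.35,-7.3,0,0,0,-1],[-3.2,0.35,-7.3,0,0,0,-1],[-3.2,0.35,-7.3,0,0,0,-1]],
], grip_force=60)

```text
time_s: 6.65
ee_pos: [0.5839, 0.1865, 0.0615]
orientation: [0.071, 0.974, 0.017, -0.215]
wrist_force: [0.7, -0.1, 4.6]
grip_width: 0.533
gripper_force: 60.4
```

Grip width is 45 mm with 60 N on the pads, so the cup is held. Lifting it and turning upright.

>>> carry_out([
  [[0,0,2,0,0,0,-1],[0,0,5,0,0,0,-1],[0,0,9,0,0,0,-1],[0,0,13,0,0,0,-1],[0,-2,16,-0.015,-0.1,0,-1],[0,-5,17,-0.03,-0.2,0,-1],[0,-8,17,-0.045,-0.3,0,-1],[0,-11,17,-0.06,-0.4,0,-1],[0,-14,17,-0.075,-0.5,0,-1],[0,-17,17,-0.09,-0.6,0,-1],[0,-20,17,-0.104,-0.7,0,-1],[0,-20,17,-0.116,-0.777,0,-1],[0,-20,17,-0.116,-0.777,0,-1],[0,-20,17,-0.116,-0.777,0,-1],[0,-20,17,-0.116,-0.777,0,-1]],
])

```text
time_s: 8.15
ee_pos: [0.5844, -0.013, 0.2312]
orientation: [0.071, 0.982, -0.013, 0.174]
wrist_force: [0.6, 0.5, -0.5]
grip_width: 0.534
gripper_force: 61.4
```

```bash
python3 - <<'E'
from w import *
s,f,c=wcloud("w3")
M=Rot.from_quat(s["orientation"]).as_matrix(); g=s["ee_pos"]-.0187*M[:,2]
print(s["time_s"],s["joint_positions"].round(3),s["ee_pos"],M.round(3),s["wrist_force"].round(1),s["grip_width"],"hold",g.round(4))
def go(f,c,tag):
    m=(np.hypot(f[:,0]-g[0],f[:,1]-g[1])<.035)&(abs(f[:,2]-g[2])<.045)&(np.ptp(c,axis=1)<40)&(c.mean(1)>45)
    print(tag); return fit(f[m],np.r_[g-[0,0,.004],0,1.5]) if m.sum()>50 else print(m.sum())
go(f,c,"wrist")
for n in ("top","scene"):
    p,d=viewer.camera(n); np.save(n+"0.npy",d); cv2.imwrite(f"pics/{n}3.png",p)
    go(cloud(n).reshape(-1,3),p.reshape(-1,3).astype(int),n)
a=cv2.imread("pics/w3.png")
sc=cv2.imread("pics/scene3.png")[140:260,180:340]
cv2.imwrite("pics/v3.png",np.hstack([cv2.resize(a,(400,300)),cv2.resize(sc,(400,300),interpolation=cv2.INTER_CUBIC)]))
E
```

```text
8.15 [ 0.007  0.003 -0.481  0.741 -0.052  0.143] [ 0.58439719 -0.01301042  0.23122842] [[-0.93   0.144  0.339]
 [ 0.136  0.99  -0.049]
 [-0.343 -0.    -0.939]] [ 0.6  0.5 -0.5] 0.5341558271767347 hold [ 0.5781 -0.0121  0.2488]
wrist
13382 centre [ 0.5777 -0.012   0.2428] yaw,pitch [-18.7  90.5] grip [ 0.5777 -0.012   0.2468] mouth [ 0.578  -0.0121  0.2128] med 0.0003
top
40
scene
321 centre [ 0.5769 -0.0114  0.2445] yaw,pitch [ 3.2 91.7] grip [ 0.5768 -0.0114  0.2485] mouth [ 0.5778 -0.0113  0.2145] med 0.0016
```

View pics/v3.png

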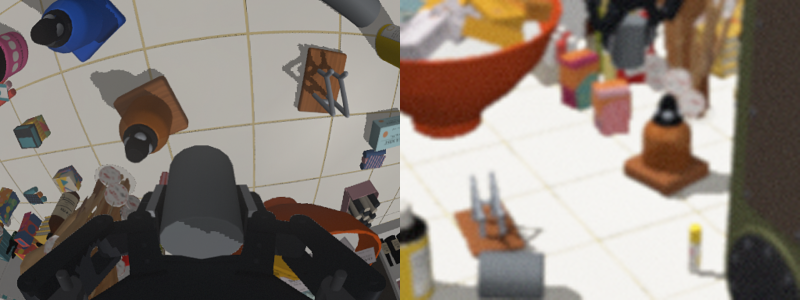

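The cup hangs upright (mouth at 0.578, -0.012, 0.213), and the bottle is visible at (150,120) of the left half. Next I'll go above the neck and look again there, with cup and neck in one view.

>>> carry_out([
  [[1,-2,0,0,0,0,-1],[2,-4.5,0,0,0,0,-1],[3,-7,0,0,0,0,-1],[3.85,-8.6,0,0,0,0,-1],[3.85,-8.6,-3,0,0,0,-1],[3.85,-8.6,-5.5,0,0,0,-1],[3.85,-8.6,-5.5,0,0,0,-1],[3.85,-8.6,-5.5,0,0,0,-1],[3.85,-8.6,-5.5,0,0,0,-1]],
])

```text
time_s: 9.2
ee_pos: [0.6229, -0.0994, 0.1771]
orientation: [0.071, 0.982, -0.013, 0.175]
wrist_force: [0.5, -0.1, 0.5]
grip_width: 0.529
gripper_force: 61.5
```

```bash
python3 - <<'E'
from w import *
s,f,c=wcloud("w4")
M=Rot.from_quat(s["orientation"]).as_matrix(); g=s["ee_pos"]-.0187*M[:,2]
print(s["time_s"],s["ee_pos"],"hold",g.round(4),s["wrist_force"].round(1))
def both(f,c,tag):
    print(tag)
    m=(np.hypot(f[:,0]-g[0],f[:,1]-g[1])<.035)&(f[:,2]>.148)&(f[:,2]<g[2]+.045)&(np.ptp(c,axis=1)<40)&(c.mean(1)>40)
    if m.sum()>50: fit(f[m],np.r_[g-[0,0,.004],0,1.5])
    # bottle: fit axis x,y to neck (r=15.5, z 98..112) and body (r=36, z 35..75)
    h=np.hypot(f[:,0]-.6165,f[:,1]+.098)
    A=f[(h<.022)&(f[:,2]>.097)&(f[:,2]<.113)]; B=f[(h<.045)&(f[:,2]>.03)&(f[:,2]<.07)]
    fun=lambda p,Q,r:np.hypot(Q[:,0]-p[0],Q[:,1]-p[1])-r
    for Q,r in ((A,.0155),(B,.036)):
        if len(Q)>20:
            o=least_squares(fun,[.6165,-.098],args=(Q,r),loss="soft_l1",f_scale=.001); print("axis",r,len(Q),o.x.round(4),np.median(abs(fun(o.x,Q,r))).round(4))
    q=f[(h<.08)&(f[:,2]>.02)&(f[:,2]<.032)]
    if len(q)>50: r=cv2.minAreaRect(q[:,:2].astype(np.float32)*1000); print("block",np.round(r[0],1),np.round(r[1],1))
both(f,c,"wrist")
for n in ("top","scene"):
    p,d=viewer.camera(n); np.save(n+"0.npy",d); cv2.imwrite(f"pics/{n}4.png",p)
    both(cloud(n).reshape(-1,3),p.reshape(-1,3).astype(int),n)
sc=cv2.imread("pics/scene4.png")[120:240,240:400]
cv2.imwrite("pics/v4.png",np.hstack([cv2.resize(cv2.imread("pics/w4.png"),(400,300)),cv2.resize(sc,(400,300),interpolation=cv2.INTER_CUBIC)]))
E
```

```text
9.2 [ 0.62287653 -0.09941296  0.17708235] hold [ 0.6165 -0.0985  0.1946] [ 0.5 -0.1  0.5]
wrist
13554 centre [ 0.6162 -0.0984  0.1886] yaw,pitch [-19.6  90.6] grip [ 0.6162 -0.0984  0.1926] mouth [ 0.6165 -0.0985  0.1586] med 0.0003
axis 0.0155 578 [ 0.6166 -0.0979] 0.0008
axis 0.036 1032 [ 0.6177 -0.0982] 0.0002
block [616.3 -98.5] [90.7 91.3]
top
axis 0.036 26 [ 0.6161 -0.0987] 0.0003
block [597.1 -63.8] [68.6 16.6]
scene
292 centre [ 0.6153 -0.0975  0.1916] yaw,pitch [-13.2  93.6] grip [ 0.615  -0.0974  0.1956] mouth [ 0.6171 -0.0979  0.1616] med 0.002
axis 0.0155 39 [ 0.6159 -0.0973] 0.0012
axis 0.036 207 [ 0.6168 -0.0978] 0.0017
block [613.7 -96.8] [94.7 92.2]
```

View pics/v4.png

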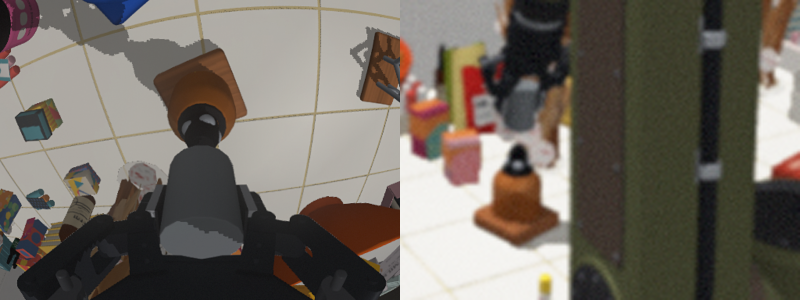

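The view shows the cup directly above the neck. Mouth and neck axes agree within 1 mm. I'll lower the rim to about z = 0.118, above the catch balls.

>>> carry_out([
  [[0.05,0,-1,0,0,0,-1],[0.05,0,-2,0,0,0,-1],[0.05,0,-2.7,0,0,0,-1],[0.05,0,-3.3,0,0,0,-1],[0.05,0,-3.8,0,0,0,-1],[0.05,0,-4.2,0,0,0,-1],[0.05,0,-4.2,0,0,0,-1],[0.05,0,-4.2,0,0,0,-1]],
], grip_force=90)

```text
time_s: 10.15
ee_pos: [0.6221, -0.0995, 0.1334]
orientation: [0.072, 0.982, -0.013, 0.174]
wrist_force: [0.3, -0.1, -0.2]
grip_width: 0.525
gripper_force: 91.6
```

>>> carry_out([
  [[0,0,-0.3,0,0,0,-1],[0,0,-0.6,0,0,0,-1],[0,0,-0.9,0,0,0,-1],[0,0,-1.2,0,0,0,-1],[0,0,-1.4,0,0,0,-1],[0,0,-1.6,0,0,0,-1],[0,0,-1.6,0,0,0,-1],[0,0,-1.6,0,0,0,-1]],
])

```text
time_s: 10.95
ee_pos: [0.6222, -0.0993, 0.1167]
orientation: [0.072, 0.982, -0.013, 0.173]
wrist_force: [4.5, 0.1, -4.4]
grip_width: 0.52
gripper_force: 92.7
```

The downward pull (-4.4 N) means the balls are past and drawing the cup in. I'll press on gently and relieve the sideways force.

>>> carry_out([
  [[0.05,0,-0.15,0,0,0,-1],[0.05,0,-0.3,0,0,0,-1],[0.05,0,-0.4,0,0,0,-1],[0.05,0,-0.5,0,0,0,-1],[0.05,0,-0.5,0,0,0,-1],[0.05,0,-0.5,0,0,0,-1]],
])

```text
time_s: 11.55
ee_pos: [0.6227, -0.0993, 0.1126]
orientation: [0.072, 0.982, -0.013, 0.174]
wrist_force: [1.5, 1.6, 2.0]
grip_width: 0.522
gripper_force: 93.4
```

>>> carry_out([
  [[0,0,-0.1,0,0,0,-1],[0,0,-0.2,0,0,0,-1],[0,0,-0.3,0,0,0,-1],[0,0,-0.3,0,0,0,-1],[0,0,-0.3,0,0,0,-1],[0,0,-0.3,0,0,0,-1]],
])

```text
time_s: 12.15
ee_pos: [0.6229, -0.0993, 0.1107]
orientation: [0.072, 0.982, -0.013, 0.174]
wrist_force: [-3.6, 3.2, 11.5]
grip_width: 0.525
gripper_force: 94.5
```

```bash
python3 - <<'E'
from w import *
s,f,c=wcloud("w5")
M=Rot.from_quat(s["orientation"]).as_matrix(); g=s["ee_pos"]-.0187*M[:,2]
m=(np.hypot(f[:,0]-g[0],f[:,1]-g[1])<.035)&(f[:,2]>.1)&(f[:,2]<g[2]+.045)&(np.ptp(c,axis=1)<40)&(c.mean(1)>40)
fit(f[m],np.r_[g-[0,0,.004],0,1.5]); s=get_state(); print(s["time_s"],g.round(4),s["wrist_force"].round(1),s["wrist_torque"].round(2))
E
```

```text
12964 centre [ 0.6162 -0.0983  0.1221] yaw,pitch [-11.9  90.3] grip [ 0.6162 -0.0983  0.1261] mouth [ 0.6163 -0.0983  0.0921] med 0.0003
12.2 [ 0.6165 -0.0984  0.1282] [-3.5  3.4 12.2] [0.68 0.4  0.25]
```

View pics/w5.png

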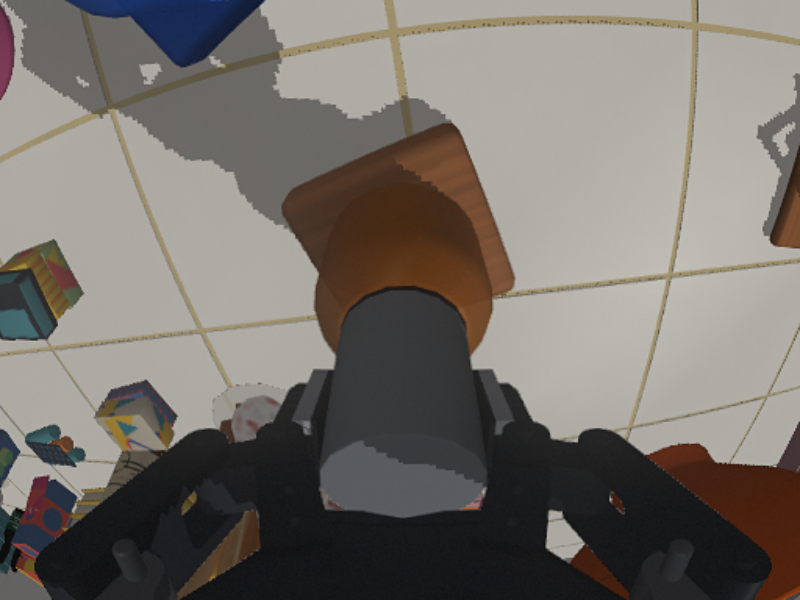

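The cup sits on the seal with its rim edge at (405,290), measured at about z = 0.092. It is upright and centred, with 12 N of downward press held. Handing in.

```bash
python3 -c "
from bench import ticket
print(ticket.sign_off())"
```

```text
the job is handed in; nothing more can be done
None
```

The cup is snapped onto the amber bottle's neck and I handed the job in with the gripper still pressing it onto the seal at about 12 N; the sign-off gave no verdict.

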